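# Stack and stopper the exhibit canisters

### The job

Build the exhibit stack on the yellow base: first the green-lidded canister, then the blue-lidded one on it, then the red open-mouthed jar on top, each with its foot nested in the recess below it; last, push the aluminium stopper into the jar's mouth until its flange sits on the jar. Leave the white-lidded canister and the tape roll where they stand, and the grey base empty.

Things in the scene. Friction and masses are not known exactly. Their poses are not given: they have to be found in the camera images.
- green_can: loose round white sample canister, green lid, 56 mm dia., 50 mm tall, 140 g, upright. Chamfered foot 44 mm dia., 5 mm high; recess in the lid's top 50 mm dia., 4 mm deep, takes the foot of the next: stacked, the upper origin is 46 mm above the lower. Origin: centre of its underside, z up
- blue_can: loose round white sample canister, blue lid, 56 mm dia., 50 mm tall, 140 g, upright. Chamfered foot 44 mm dia., 5 mm high; recess in the lid's top 50 mm dia., 4 mm deep, takes the foot of the next: stacked, the upper origin is 46 mm above the lower. Origin: centre of its underside, z up
- red_jar: loose round jar, 56 mm dia., 50 mm tall, 140 g, upright: white below, thick-walled red for its upper 28 mm, open round mouth in the middle of its flat top (bore 28 mm dia., 28 mm deep, close fit for the stopper). Same chamfered foot as the canisters (44 mm dia., 5 mm high): stacked, its origin is 46 mm above that of the canister below. Origin: centre of its underside, z up; mouth 50 mm above
- stopper: loose aluminium stopper, 62 mm tall, 60 g, upright on its plug: plug 26 mm dia., 20 mm long, end chamfered 2.5 mm; then a black flange 40 mm dia., 4 mm thick; then a round knob 28 mm dia., 38 mm tall, to grip. Origin: centre of the plug's lower end, z up; fully home, it is 30 mm above the jar's origin
- yellow_base: low round yellow plastic stacking base fixed to the table, 90 mm dia., 6 mm thick, with a raised collar on top (60 mm outside, 50 mm inside dia., 4 mm high) that takes a canister's foot: a seated canister's origin is 6 mm above the base's. Origin: centre of its underside, z up; the place to build the stack
- grey_base: low round grey plastic stacking base fixed to the table, 90 mm dia., 6 mm thick, with a raised collar on top (60 mm outside, 50 mm inside dia., 4 mm high) that takes a canister's foot: a seated canister's origin is 6 mm above the base's. Origin: centre of its underside, z up; it stays empty
- white_can: loose round white sample canister, white lid (bystander: leave alone), 56 mm dia., 50 mm tall, 140 g, upright. Chamfered foot 44 mm dia., 5 mm high; recess in the lid's top 50 mm dia., 4 mm deep, takes the foot of the next: stacked, the upper origin is 46 mm above the lower. Origin: centre of its underside, z up
- tape_roll: a loose brown roll of packing tape lying flat, 72 mm in diameter, 45 mm tall, with a 54 mm hole; a bystander, to be left alone. Origin: centre of its underside, z up
Mind the look-alikes: they are no part of the job. Leave any pink look-alike of the blue_can alone.

How it is judged:
On the way, in this order (a step that is already met when the one before it is completed fails the run):
1. the green-lidded canister is nested upright in the yellow base (z of green_can in the frame of yellow_base between 0.002 and 0.008 m and horizontal distance between green_can and yellow_base below 0.007 m and angle between green_can's own z axis and vertical below 0.06 rad and linear speed of green_can below 0.02 m/s), for 0.2 s.
2. the blue-lidded canister is nested on the green-lidded one on the yellow base (all of step 1 and z of blue_can in the frame of green_can between 0.042 and 0.048 m and horizontal distance between blue_can and green_can below 0.007 m and angle between blue_can's own z axis and vertical below 0.06 rad and linear speed of blue_can below 0.02 m/s), for 0.2 s.
3. the red jar is nested on the blue-lidded canister (all of step 2 and z of red_jar in the frame of blue_can between 0.042 and 0.048 m and horizontal distance between red_jar and blue_can below 0.007 m and angle between red_jar's own z axis and vertical below 0.06 rad and linear speed of red_jar below 0.02 m/s), for 0.2 s.
4. the stopper is fully home in the jar's mouth (all of step 3 and z of stopper in the frame of red_jar between 0.026 and 0.032 m and horizontal distance between stopper and red_jar below 0.004 m and angle between stopper's own z axis and vertical below 0.06 rad and linear speed of stopper below 0.02 m/s), for 0.2 s.
At the end, for the whole second after the job is handed in: Green-lidded can nested in the yellow base, blue on it, red jar on that (each within 2 mm of seated height, 7 mm of the axis below), stopper home in the jar (within 2 mm of fully in, 4 mm of the axis); all tilted under 0.06 rad, at rest (all of step 4); the robot touches nothing.
It fails at once if the white-lidded canister is moved by more than 20 mm or tipped (distance of white_can from where it was at the start of the episode above 0.02 m or angle between white_can's own z axis and vertical above 0.3 rad).
It fails at once if the tape roll is moved by more than 20 mm or tipped (distance of tape_roll from where it was at the start of the episode above 0.02 m or angle between tape_roll's own z axis and vertical above 0.3 rad).
It fails at once if a canister, jar or stopper is put on the grey base ((horizontal distance between green_can and grey_base below 0.045 m and z of green_can in the frame of grey_base below 0.014 m) or (horizontal distance between blue_can and grey_base below 0.045 m and z of blue_can in the frame of grey_base below 0.014 m) or (horizontal distance between red_jar and grey_base below 0.045 m and z of red_jar in the frame of grey_base below 0.014 m) or (horizontal distance between stopper and grey_base below 0.045 m and z of stopper in the frame of grey_base below 0.014 m)).
It also fails if it takes over 107 s, if anything falls off the work surface, if the arm or the gripper's body presses on something with over 40 N, if the wrist force passes 120 N, or if a joint passes its speed limit or range.

### The arm

A 6-joint arm with a two-finger parallel gripper is mounted at the origin on the work surface. World frame = base frame: x ahead of the robot, y to its left, z up, the work surface at z = 0. Lengths are in m, angles in rad, forces in N, time in s.
With the tool pointing down it reaches from about 0.35 to 0.975 m from the base axis. Payload 4.9 kg.
Tool frame: the origin (TCP) lies midway between the tips of the shut fingers; the grasp point (between the pads) lies 19 mm behind it; z points along the fingers, y is the line along which they close (so a half turn about z gives the same grasp; the last joint's range is limited). The gripper opens to 85 mm and grips with 20 to 120 N. Pads are 22 mm wide; open, the fingers measure 114 mm over their backs; the gripper's body (76 mm by 85 mm) begins 54 mm behind the grasp point. The pads swing forward as they close: fully open they stand 13 mm farther back than shut.
Start: joints at [-1.245, 0.053, 1.613, -0, 1.476, -0.119], TCP at [0.269, -0.564, 0.231] pointing down, gripper open.
Joint ranges: [-3.01, 3.01], [-1.01, 2.22], [0.06, 2.58], [-1.02, 4.17], [0.09, 2.62], [-3.14, 3.14]. Speed limits (rad/s): [2.57, 2.57, 3.14, 3.14, 3.14, 3.14].

### API

Orientations are given as a rotation vector (axis times angle).
In Python, from station import ctrl, optics, job gives the robot as it stands.
- The arm moves only by the shell command python3 -m jog 'ROWS' [OPENING] [FORCE]. ROWS is JSON, a list of rows, each a list of 2 entries, a list of its own where there are three numbers: the shift along the tool's x, y, z in m, then the turn, a rotation vector about the tool's x, y, z in rad. A call has 1 to 5 rows; each row is the pose to reach, as a shift and turn from the pose commanded when the call began, along the tool's axes at that moment; what a row does not reach only later rows make up. A row lasts 1/10 s, in which the tool goes at most 50 mm and 8.59 degrees, less where a joint would pass 70% of its speed; a pose out of reach is approached as far as the arm can. A call with a gripper value outside its range is refused whole. OPENING is the opening, from 0 (shut) to 1 (fully open), set as the call begins (- or left out, the last holds). The fingers move at their own pace and stop on an object; FORCE is the grip in N (left out, the last holds). Time passes only in rows, so rows that repeat a pose let the fingers close. It gives the time, the measured TCP pose, the force, the opening and the grip force at its end, in the units of the state.
- ctrl.get_obs(): the state, without advancing time (a new reading comes with each control period).
- optics.get_image(name): name is "scene" or "top"; returns a dict with "image" (420x560x3 uint8, blue, green, red), "fx", "fy", "cx", "cy" (pixels), "rvec" (rotation vector, rad) and "tvec" (3), from world to camera coordinates, as OpenCV has them. Camera axes: x right, y down, z forward; pixel columns grow to the right and rows downward; lengths in m; the calibration is good to about 2 mm. A picture is of the moment at which its call begins. There is no depth.
- job.finish_job(): hands the job in; it is judged then, once.
The state is a dict: "t": time; "q": joint angles; "dq": joint speeds; "effort": joint torques, N m; "tool_pos": TCP position; "tool_rot": TCP orientation; "contact_force": force on the tool from outside, world axes, zero at the start; "wrist_torque": the same for the moment, N m; "opening": finger opening in m; "grip_force": force on a finger pad.
Only numpy, scipy, OpenCV 4.12 (cv2) and the standard library are available. Lean on these libraries where they do the work, as an engineer would, in place of code of your own. Each camera call takes 0.05 s, during which the arm holds its last target. There are 200 camera calls.

## Working session

There is one attempt and no reset: what is moved stays moved. The work goes in short steps, Python scripts to look and compute and a shell command to move; the robot and the scene stay as the last step left them, time stands still between calls to the robot, and variables do not carry over. Pictures are saved under pics/ and viewed, at most 14 in all, crops included, and the job is handed in when it is done.

```bash
ls; mkdir -p pics
python3 - <<'E'
from station import ctrl, optics
import cv2,pickle
o=ctrl.get_obs();print({k:o[k] for k in('t','tool_pos','tool_rot','opening','contact_force')})
d={}
for n in('scene','top'):
    im=optics.get_image(n);d[n]=im;cv2.imwrite(f'pics/{n}0.png',im['image']);print(n,im['fx'],im['cx'],im['rvec'],im['tvec'])
pickle.dump(d,open('im0.pkl','wb'))
E
```

```text
pics
{'t': 0.0, 'tool_pos': array([ 0.2687302 , -0.56359874,  0.23007363]), 'tool_rot': array([-3.06223438e+00, -6.92537075e-01,  3.39529910e-04]), 'opening': 0.08520643252661608, 'contact_force': array([ 0.34337946, -0.15807589,  0.18640217])}
scene 425.272556299304 279.6479673484237 [ 1.03074649  2.28911178 -1.13358852] [ 0.35380752 -0.23084951  1.3341914 ]
top 468.4422225633261 274.5831321737655 [ 2.15007237 -2.18235833  0.09051741] [0.02188447 0.57507195 1.04436213]
```

View pics/top0.png

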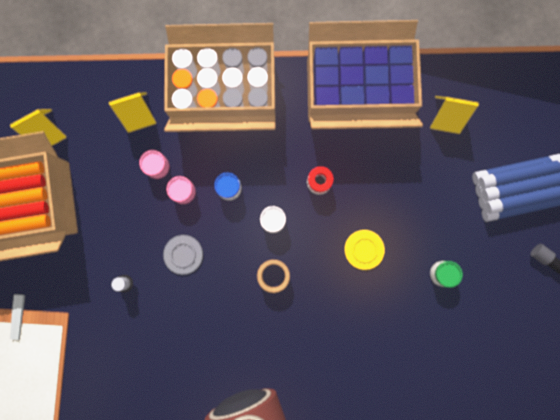

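View pics/scene0.png

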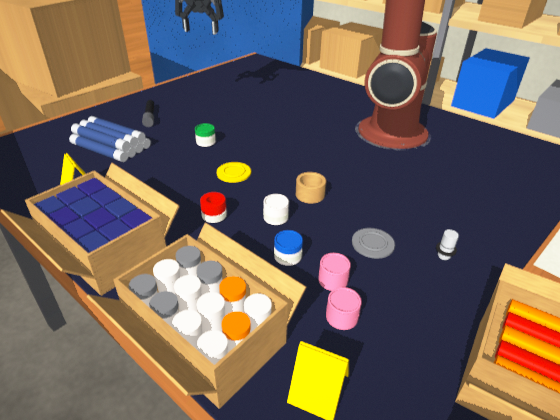

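```bash
cat > meas.py <<'E'
import cv2,numpy as np
from scipy.optimize import least_squares
# name: (parts [(radius,z0,z1)], {cam: seed}, (hueLo,hueHi,Smin,Smax,Vmin))
T=np.linspace(0,2*np.pi,60)
def mask(im,seed,c,win=32):
    h=cv2.cvtColor(im['image'],cv2.COLOR_BGR2HSV).astype(int);H,S,V=h[...,0],h[...,1],h[...,2]
    hk=(H>=c[0])&(H<=c[1]) if c[0]<=c[1] else (H>=c[0])|(H<=c[1])
    m=(hk&(S>=c[2])&(S<=c[3])&(V>=c[4])).astype(np.uint8)
    w=np.zeros_like(m);x,y=seed;w[y-win:y+win,x-win:x+win]=1;m*=w
    n,l,st,_=cv2.connectedComponentsWithStats(m)
    k=1+np.argmax(st[1:,4]);pts=np.argwhere(l==k)[:,::-1].astype(np.int32)
    return cv2.convexHull(pts).reshape(-1,2).astype(np.float32)
def cent(h):
    # filled polygon extents in 8 directions: centre
    a=np.arange(8)*np.pi/8;D=np.c_[np.cos(a),np.sin(a)]
    p=h@D.T;return (p.max(0)+p.min(0))/2,(p.max(0)-p.min(0)),D
def proj(im,P):
    K=np.array([[im['fx'],0,im['cx']],[0,im['fy'],im['cy']],[0,0,1]])
    return cv2.projectPoints(P,np.array(im['rvec']),np.array(im['tvec']),K,None)[0].reshape(-1,2)
def model(im,xy,r,z0,z1):
    P=np.concatenate([np.c_[xy[0]+r*np.cos(T),xy[1]+r*np.sin(T),np.full(60,z)] for z in(z0,z1)])
    return proj(im,P).astype(np.float32)
def fit(ims,seeds,c,r,z0,z1,cams=None,win=32):
    out={}
    hs={n:mask(ims[n],s,c,win) for n,s in seeds.items()}
    for use in ([[n] for n in hs]+[list(hs)]):
        f=lambda p:np.concatenate([cent(model(ims[n],p,r,z0,z1))[0]-cent(hs[n])[0] for n in use])
        s=least_squares(f,[.55,0]);out['+'.join(use)]=(np.round(s.x,4),round(float(np.abs(s.fun).max()),2),
          [round(float((cent(hs[n])[1]-cent(model(ims[n],s.x,r,z0,z1))[1]).mean()),1) for n in use])
    return out
OBJ=dict(
 green=(dict(top=(447,274),scene=(205,131)),(45,80,120,255,60),.028,.030,.050),
 blue=(dict(top=(228,186),scene=(288,242)),(100,120,150,255,110),.028,.030,.050),
 red=(dict(top=(320,180),scene=(213,205)),(170,8,120,255,80),.028,.022,.050),
 yellow=(dict(top=(364,249),scene=(234,172)),(20,35,100,255,80),.045,.0,.006),
 grey=(dict(top=(182,255),scene=(373,242)),(0,180,0,60,60),.045,.0,.006),
 white=(dict(top=(273,219),scene=(276,208)),(0,180,0,70,100),.028,.005,.050),
 tape=(dict(top=(273,276),scene=(311,187)),(8,24,80,255,60),.036,.0,.045),
 stopper=(dict(top=(121,284),scene=(450,239)),(0,180,0,80,90),.014,.024,.062))
E
python3 - <<'E'
from meas import *
import pickle
ims=pickle.load(open('im0.pkl','rb'))
for n,o in OBJ.items():
    h=cv2.cvtColor(ims['scene']['image'],cv2.COLOR_BGR2HSV);t=cv2.cvtColor(ims['top']['image'],cv2.COLOR_BGR2HSV)
    print(n,h[o[0]['scene'][::-1]],t[o[0]['top'][::-1]])
    try:
        for k,v in fit(ims,*o).items():print('  ',k,*v)
    except Exception as e:print(e)
E
```

```text
green [ 69 221 189] [ 69 165 193]
   top [ 0.4449 -0.3734] 0.21 [-1.2]
   scene [ 0.4398 -0.378 ] 0.28 [-1.4]
   top+scene [ 0.4442 -0.3733] 1.08 [-1.2, -1.5]
blue [107 222 229] [109 176 236]
   top [0.6546 0.1217] 0.13 [-1.4]
   scene [0.6487 0.1165] 0.27 [-1.7]
   top+scene [0.6517 0.1199] 1.58 [-1.4, -1.8]
red [  2 255 248] [172  43  65]
   top [ 0.6656 -0.0924] 0.2 [-0.2]
   scene [ 0.6611 -0.0948] 0.27 [-1.2]
   top+scene [ 0.6641 -0.0921] 1.21 [-0.2, -1.3]
yellow [ 28 255 253] [ 29 198 247]
   top [ 0.5035 -0.193 ] 0.21 [1.3]
   scene [ 0.5025 -0.1945] 0.25 [0.6]
   top+scene [ 0.5034 -0.1935] 0.5 [1.3, 0.6]
grey [110   5 153] [139  11 178]
   top [0.4982 0.2285] 0.21 [2.2]
   scene [0.4968 0.2282] 0.37 [0.6]
   top+scene [0.4974 0.2283] 0.52 [2.2, 0.6]
white [ 19   8 250] [  0   0 247]
   top [0.5751 0.0182] 0.24 [2.2]
   scene [0.5734 0.0165] 0.11 [0.5]
   top+scene [0.5746 0.0177] 0.54 [2.2, 0.5]
tape [ 18 136 238] [128  44  69]
   top [0.4464 0.0175] 0.45 [0.3]
   scene [0.4449 0.0165] 0.44 [-0.6]
   top+scene [0.4463 0.0178] 0.42 [0.3, -0.7]
stopper [ 90   1 237] [135   4 241]
   top [0.4344 0.3614] 0.31 [1.2]
   scene [0.3442 0.2883] 36.35 [1.9]
   top+scene [0.4338 0.3599] 0.82 [1.2, -0.1]
```

```bash
cat > st.py <<'E'
from station import ctrl
import numpy as np
from scipy.spatial.transform import Rotation as R
o=ctrl.get_obs();M=R.from_rotvec(o['tool_rot']).as_matrix()
print('t',round(o['t'],2),'tcp',np.round(o['tool_pos'],4),'x-yaw',round(float(np.arctan2(M[1,0],M[0,0])),4),'z',np.round(M[:,2],4),'q',np.round(o['q'],2),'F',np.round(o['contact_force'],1),'op',round(o['opening'],4),'g',round(o['grip_force'],1))
E
python3 -m jog '[[[0.04,-0.016,0],[0,0,0.14]],[[0.08,-0.032,0],[0,0,0.28]],[[0.12,-0.048,0],[0,0,0.42]],[[0.12,-0.048,0],[0,0,0.445]],[[0.12,-0.048,0],[0,0,0.445]]]' 1
python3 st.py
```

```text
t: 0.6
tool_pos: [0.357, -0.4685, 0.2309]
tool_rot: [-3.141, -0.004, 0.001]
contact_force: [-0.9, -0.3, 0.3]
opening: 0.0855
grip_force: 0.0
t 0.6 tcp [ 0.357  -0.4685  0.2309] x-yaw 0.0025 z [-7.e-04  3.e-04 -1.e+00] q [-1.05 -0.03  1.7  -0.    1.48  0.52] F [-0.9 -0.3  0.3] op 0.0855 g 0.0
```

```bash
python3 -m jog '[[[0.03,-0.033,0],[0,0,0]],[[0.06,-0.066,0],[0,0,0]],[[0.0875,-0.095,0],[0,0,0]],[[0.0875,-0.095,0],[0,0,0]],[[0.0875,-0.095,0],[0,0,0]]]' >/dev/null
python3 st.py
python3 -m jog '[[[0,0,0.05],[0,0,0]],[[0,0,0.1],[0,0,0]],[[0,0,0.15],[0,0,0]],[[0,0,0.19],[0,0,0]],[[0,0,0.218],[0,0,0]]]' >/dev/null
python3 st.py
python3 -m jog '[[[0,0,0],[0,0,0]],[[0,0,0],[0,0,0]],[[0,0,0],[0,0,0]],[[0,0,0],[0,0,0]],[[0,0,0],[0,0,0]]]' 0.5 20 >/dev/null
python3 st.py
python3 -m jog '[[[0,0,0],[0,0,0]],[[0,0,0],[0,0,0]],[[0,0,0],[0,0,0]],[[0,0,0],[0,0,0]],[[0,0,0],[0,0,0]]]' >/dev/null
python3 st.py
python3 - <<'E'
from station import optics
import cv2
cv2.imwrite('pics/a1.png',optics.get_image('scene')['image'][60:240,100:340].repeat(3,0).repeat(3,1))
E
```

```text
t 1.1 tcp [ 0.4438 -0.3748  0.231 ] x-yaw 0.0008 z [-8.e-04 -3.e-04 -1.e+00] q [-0.83 -0.05  1.72 -0.    1.48  0.74] F [-1.7 -0.7  0.6] op 0.085 g 0.0
t 1.6 tcp [ 0.441  -0.3745  0.0094] x-yaw -0.0025 z [-0.0036  0.0031 -1.    ] q [-0.83  0.19  1.87 -0.    1.09  0.74] F [ 0.2  0.6 -0.3] op 0.0855 g 0.0
t 2.1 tcp [ 0.4449 -0.3752  0.0151] x-yaw -0.0003 z [ 0.002  -0.0022 -1.    ] q [-0.83  0.18  1.86 -0.    1.1   0.74] F [ 0.4 -0.3 -2.2] op 0.0557 g 21.4
t 2.6 tcp [ 0.4445 -0.3745  0.0141] x-yaw -0.0001 z [ 7.e-04 -7.e-04 -1.e+00] q [-0.83  0.18  1.86  0.    1.1   0.74] F [-0.9  0.4  4.9] op 0.056 g 21.6
```

View pics/a1.png

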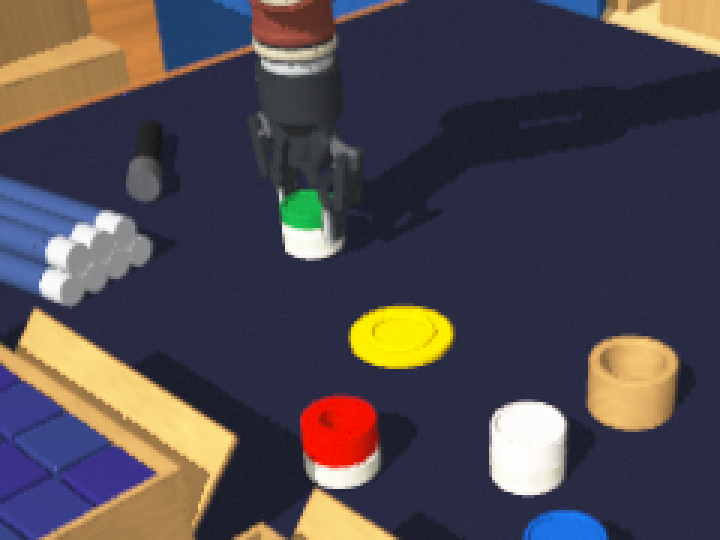

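```bash
python3 -m jog '[[[0,0,0],[0,0,0]],[[0,0,0],[0,0,0]],[[0,0,0],[0,0,0]],[[0,0,0],[0,0,-0.1]],[[0,0,0],[0,0,-0.24]]]' 1 >/dev/null
python3 -m jog '[[[0,0,0],[0,0,-0.14]],[[0,0,0],[0,0,-0.28]],[[0,0,0],[0,0,-0.42]],[[0,0,0],[0,0,-0.56]],[[0,0,0],[0,0,-0.7]]]' >/dev/null
python3 -m jog '[[[0,0,0],[0,0,-0.14]],[[0,0,0],[0,0,-0.28]],[[0,0,0],[0,0,-0.42]],[[0,0,0],[0,0,-0.56]],[[0,0,0],[0,0,-0.631]]]' >/dev/null
python3 -m jog '[[[0,0,0],[0,0,0]],[[0,0,0],[0,0,0]],[[0,0,0],[0,0,0]],[[0,0,0],[0,0,0]],[[0,0,0],[0,0,0]]]' 0.5 30 >/dev/null
python3 st.py
python3 -m jog '[[[0,0,0],[0,0,0]],[[0,0,0],[0,0,0]],[[0,0,0],[0,0,0]],[[0,0,0],[0,0,0]],[[0,0,0],[0,0,0]]]' >/dev/null
python3 st.py
python3 -m jog '[[[0,0,-0.03],[0,0,0]],[[0,0,-0.06],[0,0,0]],[[0,0,-0.06],[0,0,0]],[[0,0,-0.06],[0,0,0]],[[0,0,-0.06],[0,0,0]]]' >/dev/null
python3 st.py;python3 st.py
```

```text
t 4.65 tcp [ 0.4442 -0.3743  0.0134] x-yaw 1.5704 z [ 3.e-04 -3.e-04 -1.e+00] q [-0.83  0.18  1.86  0.    1.09 -0.83] F [ 0.1 -0.5  0.7] op 0.0551 g 32.2
t 5.15 tcp [ 0.4442 -0.3743  0.0134] x-yaw 1.5708 z [ 2.e-04 -3.e-04 -1.e+00] q [-0.83  0.18  1.86 -0.    1.09 -0.83] F [ 0.5 -0.8  0.7] op 0.0553 g 32.2
t 5.65 tcp [ 0.4431 -0.3732  0.0714] x-yaw 1.5708 z [-0.0023  0.0024 -1.    ] q [-0.83  0.1   1.84 -0.    1.2  -0.83] F [ 0.2 -1.  -1.2] op 0.0549 g 32.4
t 5.65 tcp [ 0.4431 -0.3732  0.0714] x-yaw 1.5708 z [-0.0023  0.0024 -1.    ] q [-0.83  0.1   1.84 -0.    1.2  -0.83] F [ 0.2 -1.  -1.2] op 0.0549 g 32.4
```

```bash
python3 -m jog '[[[0.045,0.015,0],[0,0,0]],[[0.09,0.03,0],[0,0,0]],[[0.135,0.045,0],[0,0,0]],[[0.18,0.0588,0],[0,0,0]],[[0.18,0.0588,0],[0,0,0]]]' >/dev/null
python3 -m jog '[[[0,0,0],[0,0,0]],[[0,0,0],[0,0,0]],[[0,0,0],[0,0,0]],[[0,0,0.015],[0,0,0]],[[0,0,0.03],[0,0,0]]]' >/dev/null
python3 -m jog '[[[0,0,0],[0,0,0]],[[0,0,0],[0,0,0]],[[0,0,0],[0,0,0]],[[0,0,0],[0,0,0]],[[0,0,0],[0,0,0]]]' >/dev/null
python3 st.py
python3 - <<'E'
from station import optics
import cv2,numpy as np
a=optics.get_image('scene')['image'][90:200,170:300].repeat(3,0).repeat(3,1)
b=optics.get_image('top')['image'][200:310,300:430].repeat(3,0).repeat(3,1)
cv2.imwrite('pics/a2.png',np.hstack([a,b]))
E
```

```text
t 7.15 tcp [ 0.5033 -0.1944  0.0439] x-yaw 1.571 z [ 1.e-03 -6.e-04 -1.e+00] q [-0.51  0.05  1.95 -0.    1.14 -0.51] F [-0.2 -0.6 -0.6] op 0.0551 g 32.4
```

View pics/a2.png

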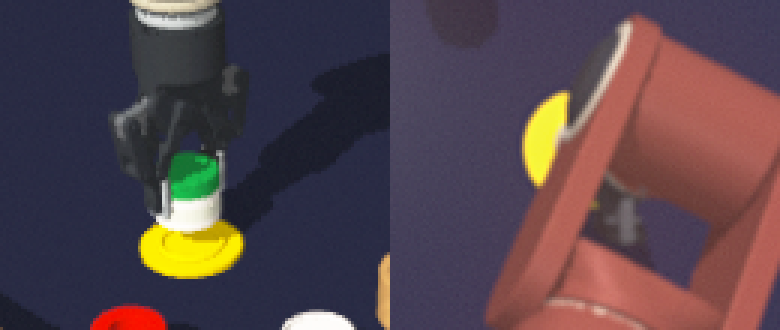

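The can hangs above the base's collar, centred on it in the scene view, at about (190,190) in the crop. Lowering it now.

```bash
python3 -m jog '[[[0,0,0.006],[0,0,0]],[[0,0,0.012],[0,0,0]],[[0,0,0.018],[0,0,0]],[[0,0,0.0245],[0,0,0]],[[0,0,0.0245],[0,0,0]]]' >/dev/null
python3 st.py
python3 -m jog '[[[0,0,0],[0,0,0]],[[0,0,0],[0,0,0]],[[0,0,0],[0,0,0]],[[0,0,0],[0,0,0]],[[0,0,0],[0,0,0]]]' >/dev/null
python3 st.py
```

```text
t 7.75 tcp [ 0.5031 -0.1943  0.019 ] x-yaw 1.5709 z [-4.e-04  1.e-04 -1.e+00] q [-0.51  0.08  1.96 -0.    1.1  -0.51] F [-1.7  0.3  4.1] op 0.0551 g 33.3
t 8.25 tcp [ 0.5031 -0.1943  0.019 ] x-yaw 1.5708 z [ 4.e-04 -2.e-04 -1.e+00] q [-0.51  0.08  1.96 -0.    1.09 -0.51] F [-0.4  0.3  4.4] op 0.0551 g 33.3
```

```bash
python3 -m jog '[[[0,0,0],[0,0,0]],[[0,0,0],[0,0,0]],[[0,0,0],[0,0,0]],[[0,0,-0.02],[0,0,0]],[[0,0,-0.05],[0,0,0]]]' 1 >/dev/null
python3 -m jog '[[[0,0,-0.04],[0,0,0]],[[0.015,0.01,-0.08],[0,0,0]],[[0.05,0.025,-0.09],[0,0,0]],[[0.09,0.045,-0.09],[0,0,0]],[[0.13,0.065,-0.09],[0,0,0]]]' >/dev/null
python3 -m jog '[[[0.04,0.02,0],[0,0,0]],[[0.08,0.04,0],[0,0,0]],[[0.12,0.06,0],[0,0,0]],[[0.16,0.0757,0],[0,0,0]],[[0.185,0.0858,0],[0,0,0]]]' >/dev/null
python3 -m jog '[[[0,0,0],[0,0,0]],[[0,0,0],[0,0,0]],[[0,0,0],[0,0,0]]]' >/dev/null
python3 st.py
python3 - <<'E'
from station import optics
from meas import *
ims={n:optics.get_image(n) for n in('top','scene')}
print('green',fit(ims,dict(top=(366,248),scene=(234,160)),(45,80,120,255,60),.028,.042,.056))
print('blue',fit(ims,dict(scene=(288,242)),(100,120,150,255,110),.028,.036,.050))
im=ims['scene']['image'];cv2.imwrite('pics/a3.png',np.hstack([im[120:280,160:340].repeat(2,0).repeat(2,1),ims['top']['image'][140:300,180:400].repeat(2,0).repeat(2,1)]))
E
```

```text
t 10.05 tcp [0.6533 0.1198 0.1584] x-yaw 1.5699 z [-8.e-04 -5.e-04 -1.e+00] q [ 0.07  0.2   1.58 -0.    1.37  0.07] F [-0.7  0.1  0.1] op 0.0855 g 0.0
green {'top': (array([ 0.5032, -0.1943]), 0.32, [-2.9]), 'scene': (array([ 0.5023, -0.1961]), 0.17, [-0.3]), 'top+scene': (array([ 0.5032, -0.1947]), 0.4, [-2.9, -0.3])}
blue {'scene': (array([0.6512, 0.1186]), 0.29, [-0.4])}
```

View pics/a3.png

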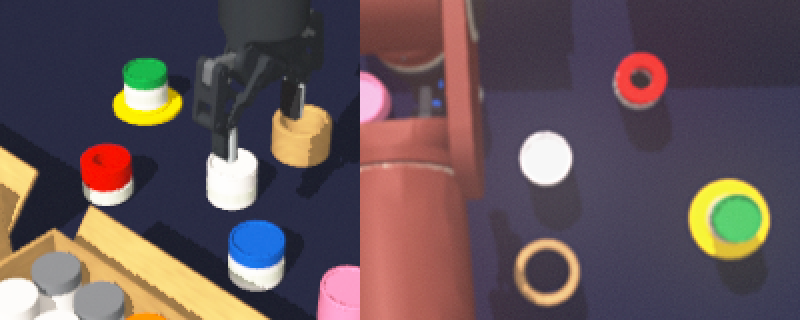

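Green is nested in the yellow base: the can is concentric at (145,85), with the collar ring visible all round. Next is blue.

```bash
python3 -m jog '[[[0.001,0,0.04],[0,0,0]],[[0.001,0,0.08],[0,0,0]],[[0.001,0,0.115],[0,0,0]],[[0.001,0,0.145],[0,0,0]],[[0.001,0,0.145],[0,0,0]]]' >/dev/null
python3 st.py
python3 -m jog '[[[0,0,0],[0,0,0]],[[0,0,0],[0,0,0]],[[0,0,0],[0,0,0]],[[0,0,0],[0,0,0]],[[0,0,0],[0,0,0]]]' 0.5 30 >/dev/null
python3 -m jog '[[[0,0,0],[0,0,0]],[[0,0,0],[0,0,0]],[[0,0,0],[0,0,0]],[[0,0,0],[0,0,0]],[[0,0,0],[0,0,0]]]' >/dev/null
python3 st.py
python3 -m jog '[[[0,0,-0.04],[0,0,0]],[[0,0,-0.08],[0,0,0]],[[0,0,-0.12],[0,0,0]],[[0,0,-0.12],[0,0,0]],[[0,0,-0.12],[0,0,0]]]' >/dev/null
python3 -m jog '[[[0,0,0],[0,0,0]],[[0,0,0],[0,0,0]],[[0,0,0],[0,0,0]]]' >/dev/null
python3 st.py
python3 - <<'E'
from station import optics
from meas import *
ims={n:optics.get_image(n) for n in('top','scene')}
im=ims['scene']
h=mask(im,(288,190),(100,120,150,255,110),60);print(cent(h)[0][[0,4]],cent(model(im,(.6533,.1208),.028,.156,.17))[0][[0,4]])
cv2.imwrite('pics/a4.png',im['image'][100:280,200:380].repeat(3,0).repeat(3,1))
E
```

```text
t 10.65 tcp [0.6491 0.1204 0.0081] x-yaw 1.5693 z [-1.050e-02 -8.000e-04 -9.999e-01] q [ 0.07  0.36  1.66 -0.    1.14  0.07] F [-1.6 -0.6 -1. ] op 0.0854 g 0.0
t 11.65 tcp [0.6557 0.1217 0.017 ] x-yaw 1.5708 z [ 4.3e-03 -2.0e-04 -1.0e+00] q [ 0.07  0.35  1.65 -0.    1.14  0.07] F [-1.5 -0.3  6.6] op 0.0551 g 32.8
t 12.45 tcp [0.6526 0.1217 0.1316] x-yaw 1.5708 z [-3.4e-03 -2.0e-04 -1.0e+00] q [0.07 0.22 1.6  0.   1.33 0.07] F [ 0.8 -0.3 -1.4] op 0.0551 g 33.2
[294.5 195. ] [290.11730957 193.01068115]
```

View pics/a4.png

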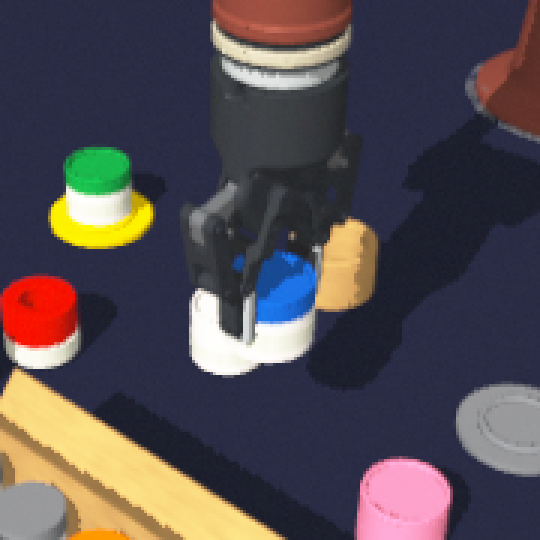

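```bash
python3 st.py
python3 -m jog '[[[-0.03,-0.015,0],[0,0,0]],[[-0.07,-0.035,0],[0,0,0]],[[-0.11,-0.055,0],[0,0,0]],[[-0.15,-0.075,0],[0,0,0]],[[-0.19,-0.09,0],[0,0,0]]]' >/dev/null
python3 -m jog '[[[-0.04,-0.02,0],[0,0,0]],[[-0.08,-0.04,0],[0,0,0]],[[-0.11,-0.055,0],[0,0,0]],[[-0.125,-0.0605,0],[0,0,0]],[[-0.125,-0.0605,0],[0,0,0]]]' >/dev/null
python3 -m jog '[[[0,0,0],[0,0,0]],[[0,0,0],[0,0,0]],[[0,0,0],[0,0,0]],[[0,0,0],[0,0,0]],[[0,0,0],[0,0,0]]]' >/dev/null
python3 st.py
```

```text
t 12.55 tcp [0.6531 0.1217 0.1324] x-yaw 1.5708 z [-2.1e-03 -1.0e-04 -1.0e+00] q [0.07 0.22 1.6  0.   1.33 0.07] F [-0.2 -0.1 -2.4] op 0.0555 g 33.3
t 14.05 tcp [ 0.5035 -0.1927  0.1338] x-yaw 1.5718 z [-0.e+00  1.e-04 -1.e+00] q [-0.5  -0.07  1.9   0.    1.31 -0.5 ] F [-0.3 -0.7 -1.8] op 0.055 g 33.2
```

```bash
python3 -m jog '[[[-0.0008,-0.0004,0.02],[0,0,0]],[[-0.0008,-0.0004,0.04],[0,0,0]],[[-0.0008,-0.0004,0.055],[0,0,0]],[[-0.0008,-0.0004,0.058],[0,0,0]],[[-0.0008,-0.0004,0.058],[0,0,0]]]' >/dev/null
python3 st.py
python3 - <<'E'
from station import optics
import cv2
cv2.imwrite('pics/a5.png',optics.get_image('scene')['image'][90:200,170:300].repeat(4,0).repeat(4,1))
E
python3 -m jog '[[[0,0,0],[0,0,0]],[[0,0,0.002],[0,0,0]],[[0,0,0.004],[0,0,0]],[[0,0,0.006],[0,0,0]],[[0,0,0.006],[0,0,0]]]' >/dev/null
python3 st.py
```

```text
t 14.55 tcp [ 0.5025 -0.1938  0.0753] x-yaw 1.571 z [-1.1e-03  6.0e-04 -1.0e+00] q [-0.51 -0.    1.94  0.    1.2  -0.51] F [-0.2 -0.5 -2. ] op 0.055 g 33.2
t 15.1 tcp [ 0.5025 -0.1939  0.0694] x-yaw 1.5707 z [-6.e-04  3.e-04 -1.e+00] q [-0.51  0.01  1.94  0.    1.19 -0.51] F [ 0.7  0.3 -1.6] op 0.0554 g 33.2
```

View pics/a5.png

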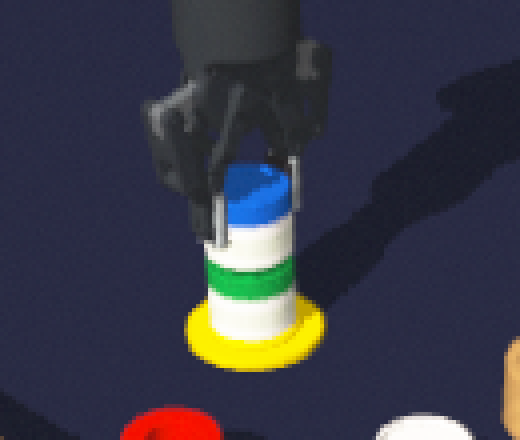

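Blue sits squarely over green, around (250,270) in the crop. I'll lower it the last few mm until contact.

```bash
python3 -m jog '[[[0,0,0.001],[0,0,0]],[[0,0,0.002],[0,0,0]],[[0,0,0.003],[0,0,0]],[[0,0,0.003],[0,0,0]],[[0,0,0.003],[0,0,0]]]' >/dev/null
python3 st.py
python3 -m jog '[[[0,0,0.001],[0,0,0]],[[0,0,0.002],[0,0,0]],[[0,0,0.002],[0,0,0]],[[0,0,0.002],[0,0,0]]]' >/dev/null
python3 st.py
```

```text
t 15.6 tcp [ 0.5031 -0.1944  0.069 ] x-yaw 1.571 z [-4.e-04 -4.e-04 -1.e+00] q [-0.51  0.01  1.94 -0.    1.19 -0.51] F [-6.2  2.2 10.2] op 0.0557 g 34.4
t 16.0 tcp [ 0.5033 -0.1947  0.069 ] x-yaw 1.5711 z [-1.e-03 -7.e-04 -1.e+00] q [-0.51  0.01  1.94 -0.    1.19 -0.51] F [-11.2   4.   20.5] op 0.0555 g 35.4
```

```bash
python3 -m jog '[[[0,0,-0.004],[0,0,0]],[[0,0,-0.004],[0,0,0]]]' >/dev/null
python3 -m jog '[[[0,0,0],[0,0,0]],[[0,0,0],[0,0,0]],[[0,0,0],[0,0,0]],[[0,0,-0.02],[0,0,0]],[[0,0,-0.05],[0,0,0]]]' 1 >/dev/null
python3 -m jog '[[[0,0,-0.04],[0,0,0]],[[0.02,0.03,-0.07],[0,0,0]],[[0.045,0.07,-0.07],[0,0,0]],[[0.07,0.11,-0.07],[0,0,0]],[[0.09,0.145,-0.07],[0,0,0]]]' >/dev/null
python3 -m jog '[[[0.011,0.017,0],[0,0,0]],[[0.011,0.017,0],[0,0,0]],[[0.011,0.017,0],[0,0,0]],[[0.011,0.017,0],[0,0,0]]]' >/dev/null
python3 st.py
python3 - <<'E'
from station import optics
from meas import *
ims={n:optics.get_image(n) for n in('top','scene')}
print('green',fit(ims,dict(scene=(234,150)),(45,80,120,255,60),.028,.042,.056))
for n,s in dict(top=(370,252),scene=(234,130)).items():print('blue',fit(ims,{n:s},(100,120,150,255,110),.028,.088,.102))
print('red',fit(ims,dict(scene=(213,205)),(170,8,120,255,80),.028,.022,.050))
cv2.imwrite('pics/a6.png',np.hstack([ims['scene']['image'][80:240,160:340].repeat(2,0).repeat(2,1),ims['top']['image'][140:300,200:400].repeat(2,0).repeat(2,1)]))
E
```

```text
t 17.6 tcp [ 0.664  -0.0937  0.1885] x-yaw 1.5699 z [-9.e-04 -1.e-04 -1.e+00] q [-0.25  0.19  1.54 -0.    1.42 -0.25] F [ 0.1 -0.4  1.2] op 0.0853 g 0.0
green {'scene': (array([ 0.5113, -0.1862]), 1.0, [-3.4])}
blue {'top': (array([ 0.5037, -0.1967]), 0.54, [-2.0])}
blue {'scene': (array([ 0.5022, -0.1976]), 0.24, [-0.5])}
red {'scene': (array([ 0.6611, -0.0948]), 0.27, [-1.2])}
```

View pics/a6.png

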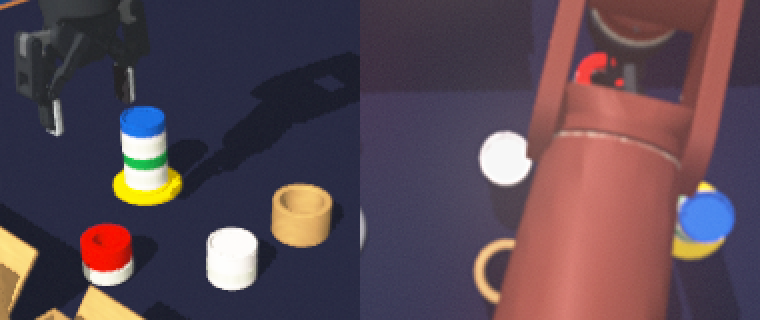

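Blue is nested on green: the stack is straight, top at (143,120). Red next, squeezed on two axes so its centre is known exactly.

```bash
python3 -m jog '[[[0,0.001,0.045],[0,0,0]],[[0,0.001,0.09],[0,0,0]],[[0,0.001,0.13],[0,0,0]],[[0,0.001,0.16],[0,0,0]],[[0,0.001,0.173],[0,0,0]]]' >/dev/null
python3 -m jog '[[[0,0,0],[0,0,0]],[[0,0,0],[0,0,0]],[[0,0,0],[0,0,0]]]' >/dev/null
python3 st.py
python3 -m jog '[[[0,0,0],[0,0,0]],[[0,0,0],[0,0,0]],[[0,0,0],[0,0,0]],[[0,0,0],[0,0,0]],[[0,0,0],[0,0,0]]]' 0.5 20 >/dev/null
python3 -m jog '[[[0,0,0],[0,0,0]],[[0,0,0],[0,0,0]],[[0,0,0],[0,0,0]]]' >/dev/null
python3 st.py
python3 -m jog '[[[0,0,0],[0,0,0]],[[0,0,0],[0,0,0]],[[0,0,0],[0,0,0]],[[0,0,0],[0,0,0.1]],[[0,0,0],[0,0,0.24]]]' 1 >/dev/null
python3 -m jog '[[[0,0,0],[0,0,0.14]],[[0,0,0],[0,0,0.28]],[[0,0,0],[0,0,0.42]],[[0,0,0],[0,0,0.56]],[[0,0,0],[0,0,0.7]]]' >/dev/null
python3 -m jog '[[[0,0,0],[0,0,0.14]],[[0,0,0],[0,0,0.28]],[[0,0,0],[0,0,0.42]],[[0,0,0],[0,0,0.56]],[[0,0,0],[0,0,0.631]]]' >/dev/null
python3 -m jog '[[[0,0,0],[0,0,0]],[[0,0,0],[0,0,0]],[[0,0,0],[0,0,0]]]' >/dev/null
python3 st.py
python3 -m jog '[[[0,0,0],[0,0,0]],[[0,0,0],[0,0,0]],[[0,0,0],[0,0,0]],[[0,0,0],[0,0,0]],[[0,0,0],[0,0,0]]]' 0.5 30 >/dev/null
python3 -m jog '[[[0,0,0],[0,0,0]],[[0,0,0],[0,0,0]],[[0,0,0],[0,0,0]]]' >/dev/null
python3 st.py
```

```text
t 18.5 tcp [ 0.6678 -0.0937  0.0188] x-yaw 1.5706 z [ 0.0046 -0.0012 -1.    ] q [-0.25  0.37  1.63 -0.    1.14 -0.25] F [-0.  -0.7 -0.4] op 0.0855 g 0.0
t 19.3 tcp [ 0.6663 -0.0932  0.0175] x-yaw 1.5709 z [ 7.e-04 -5.e-04 -1.e+00] q [-0.25  0.37  1.63 -0.    1.14 -0.25] F [-3.9  0.4  5.6] op 0.0562 g 21.0
t 21.1 tcp [ 0.6658 -0.093   0.0157] x-yaw 0.0008 z [-1.e-04  1.e-04 -1.e+00] q [-0.25  0.37  1.63  0.    1.14  1.32] F [-0.7 -0.1 -0.2] op 0.0857 g 0.0
t 21.9 tcp [ 0.6661 -0.093   0.0161] x-yaw -0.0002 z [ 6.e-04 -1.e-04 -1.e+00] q [-0.25  0.37  1.63  0.    1.14  1.32] F [-0.1 -0.5  2. ] op 0.0548 g 32.2
```

```bash
python3 -m jog '[[[0,0,-0.03],[0,0,0]],[[0,0,-0.07],[0,0,0]],[[0,0,-0.11],[0,0,0]],[[0,0,-0.145],[0,0,0]],[[0,0,-0.16],[0,0,0]]]' >/dev/null
python3 -m jog '[[[-0.02,0.012,0],[0,0,0]],[[-0.055,0.034,0],[0,0,0]],[[-0.09,0.056,0],[0,0,0]],[[-0.125,0.078,0],[0,0,0]],[[-0.15,0.094,0],[0,0,0]]]' >/dev/null
python3 -m jog '[[[-0.008,0.005,0],[0,0,0]],[[-0.013,0.008,0],[0,0,0]],[[-0.013,0.008,0],[0,0,0]],[[-0.013,0.008,0],[0,0,0]],[[-0.013,0.008,0],[0,0,0]]]' >/dev/null
python3 -m jog '[[[0,0,0],[0,0,0]],[[0,0,0],[0,0,0]],[[0,0,0],[0,0,0]],[[0,0,0],[0,0,0]]]' >/dev/null
python3 st.py
```

```text
t 23.8 tcp [ 0.5029 -0.1949  0.1758] x-yaw 0.0 z [ 0.  0. -1.] q [-0.51 -0.11  1.87  0.    1.39  1.06] F [ 0.3  0.3 -2.4] op 0.0547 g 32.7
```

```bash
python3 -m jog '[[[0,0.0004,0.02],[0,0,0]],[[0,0.0004,0.04],[0,0,0]],[[0,0.0004,0.053],[0,0,0]],[[0,0.0004,0.056],[0,0,0]],[[0,0.0004,0.057],[0,0,0]]]' >/dev/null
python3 -m jog '[[[0,0,0],[0,0,0]],[[0,0,0],[0,0,0]],[[0,0,0.001],[0,0,0]],[[0,0,0.002],[0,0,0]],[[0,0,0.003],[0,0,0]]]' >/dev/null
python3 st.py
python3 -m jog '[[[0,0,0.001],[0,0,0]],[[0,0,0.002],[0,0,0]],[[0,0,0.002],[0,0,0]],[[0,0,0.002],[0,0,0]]]' >/dev/null
python3 st.py
python3 -m jog '[[[0,0,0.001],[0,0,0]],[[0,0,0.001],[0,0,0]],[[0,0,0.001],[0,0,0]]]' >/dev/null
python3 st.py
```

```text
t 24.8 tcp [ 0.5029 -0.1954  0.116 ] x-yaw -0.0002 z [ 4.e-04 -2.e-04 -1.e+00] q [-0.51 -0.05  1.92  0.    1.28  1.06] F [ 0.5 -0.1 -1.6] op 0.0548 g 32.7
t 25.2 tcp [ 0.503  -0.1955  0.1141] x-yaw -0.0002 z [ 4.e-04 -2.e-04 -1.e+00] q [-0.51 -0.05  1.92  0.    1.27  1.06] F [0.5 0.7 0.8] op 0.055 g 32.8
t 25.5 tcp [ 0.5033 -0.1956  0.114 ] x-yaw -0.0002 z [ 9.e-04 -3.e-04 -1.e+00] q [-0.51 -0.05  1.92  0.    1.27  1.06] F [-2.   1.8  5.7] op 0.0544 g 33.3
```

```bash
python3 -m jog '[[[0,0,-0.0015],[0,0,0]],[[0,0,-0.0015],[0,0,0]]]' >/dev/null
python3 st.py
python3 -m jog '[[[0,0,0],[0,0,0]],[[0,0,0],[0,0,0]],[[0,0,0],[0,0,0]],[[0,0,-0.015],[0,0,0]],[[0,0,-0.045],[0,0,0]]]' 1 >/dev/null
python3 -m jog '[[[0,0,-0.03],[0,0,0]],[[-0.003,-0.02,-0.04],[0,0,0]],[[-0.008,-0.06,-0.04],[0,0,0]],[[-0.013,-0.1,-0.04],[0,0,0]],[[-0.018,-0.14,-0.04],[0,0,0]]]' >/dev/null
python3 -m jog '[[[-0.005,-0.04,0],[0,0,0]],[[-0.01,-0.08,0],[0,0,0]],[[-0.015,-0.12,0],[0,0,0]],[[-0.02,-0.16,0],[0,0,0]],[[-0.025,-0.2,0],[0,0,0]]]' >/dev/null
python3 -m jog '[[[-0.005,-0.04,0],[0,0,0]],[[-0.01,-0.08,0],[0,0,0]],[[-0.015,-0.12,0],[0,0,0]],[[-0.02,-0.16,0],[0,0,0]],[[-0.0266,-0.21,0],[0,0,0]]]' >/dev/null
python3 -m jog '[[[0,0,0],[0,0,0]],[[0,0,0],[0,0,0]],[[0,0,0],[0,0,0]],[[0,0,0],[0,0,0]]]' >/dev/null
python3 st.py
python3 - <<'E'
from station import optics
from meas import *
ims={n:optics.get_image(n) for n in('top','scene')}
for n,s in dict(top=(373,254),scene=(234,105)).items():print('red',fit(ims,{n:s},(170,8,120,255,80),.028,.120,.148))
print('stopper',fit(ims,dict(scene=(449,238)),(0,180,0,80,90),.014,.024,.062,win=14))
cv2.imwrite('pics/a7.png',np.hstack([ims['scene']['image'][40:200,160:320].repeat(2,0).repeat(2,1),ims['scene']['image'][140:300,360:520].repeat(2,0).repeat(2,1)]))
E
```

```text
t 25.7 tcp [ 0.5027 -0.1954  0.1141] x-yaw -0.0002 z [-0.e+00 -1.e-04 -1.e+00] q [-0.51 -0.05  1.92 -0.    1.27  1.06] F [-0.4 -0.5  0.2] op 0.0548 g 32.9
t 28.1 tcp [0.4338 0.3531 0.1997] x-yaw -0.0019 z [ 5.e-04  1.e-04 -1.e+00] q [ 0.55 -0.08  1.8  -0.    1.42  2.12] F [-0.2 -0.5 -0.2] op 0.0853 g 0.0
red {'top': (array([ 0.5046, -0.1973]), 0.31, [-0.4])}
red {'scene': (array([ 0.5007, -0.1998]), 0.23, [-0.9])}
stopper {'scene': (array([0.4317, 0.3584]), 0.34, [-0.3])}
```

View pics/a7.png

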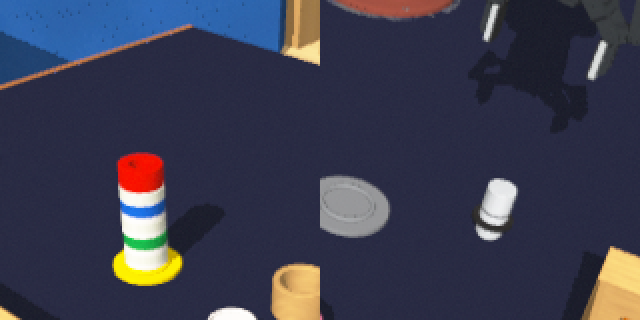

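The jar is upright on the stack, at (141,170). The stopper stands alone at (495,205) in the crop, with nothing near it. Squeezing the knob on both axes.

```bash
python3 -m jog '[[[-0.0005,-0.0065,0.03],[0,0,0]],[[-0.0005,-0.0065,0.07],[0,0,0]],[[-0.0005,-0.0065,0.11],[0,0,0]],[[-0.0005,-0.0065,0.145],[0,0,0]],[[-0.0005,-0.0065,0.172],[0,0,0]]]' >/dev/null
python3 -m jog '[[[0,0,0],[0,0,0]],[[0,0,0],[0,0,0]],[[0,0,0],[0,0,0]],[[0,0,0],[0,0,0]]]' 0.55 20 >/dev/null
python3 st.py
python3 -m jog '[[[0,0,0],[0,0,0]],[[0,0,0],[0,0,0]],[[0,0,0],[0,0,0]],[[0,0,0],[0,0,0]],[[0,0,0],[0,0,0]]]' 0.2 20 >/dev/null
python3 -m jog '[[[0,0,0],[0,0,0]],[[0,0,0],[0,0,0]],[[0,0,0],[0,0,0]]]' >/dev/null
python3 st.py
python3 - <<'E'
from station import optics
import cv2
cv2.imwrite('pics/a8.png',optics.get_image('scene')['image'][160:290,380:510].repeat(4,0).repeat(4,1))
E
```

```text
t 29.1 tcp [0.4345 0.3616 0.0298] x-yaw -0.0004 z [ 0.0036  0.0023 -1.    ] q [0.56 0.12 1.9  0.   1.12 2.13] F [ 0.4 -0.7 -1. ] op 0.0469 g 0.0
t 29.9 tcp [0.4338 0.3611 0.0288] x-yaw -0.0 z [ 1.8e-03  7.0e-04 -1.0e+00] q [ 0.56  0.12  1.9  -0.    1.12  2.13] F [ 0.4 -2.   6.5] op 0.0274 g 20.7
```

View pics/a8.png

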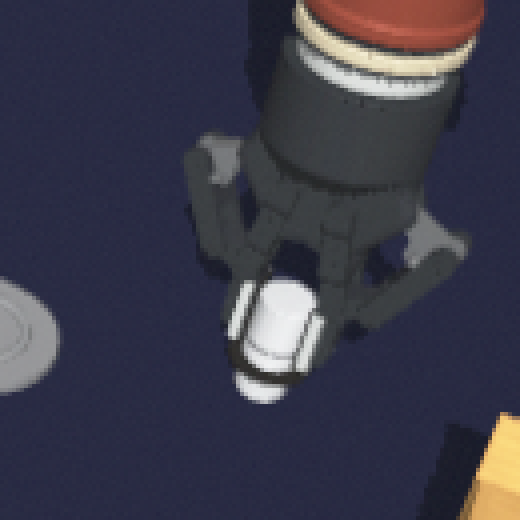

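The knob is held squarely between the pads above the flange. I'll turn 90° and regrip.

```bash
python3 -m jog '[[[0,0,0],[0,0,0]],[[0,0,0],[0,0,0]],[[0,0,0],[0,0,0]],[[0,0,0],[0,0,-0.1]],[[0,0,0],[0,0,-0.24]]]' 0.6 >/dev/null
python3 -m jog '[[[0,0,0],[0,0,-0.14]],[[0,0,0],[0,0,-0.28]],[[0,0,0],[0,0,-0.42]],[[0,0,0],[0,0,-0.56]],[[0,0,0],[0,0,-0.7]]]' >/dev/null
python3 -m jog '[[[0,0,0],[0,0,-0.14]],[[0,0,0],[0,0,-0.28]],[[0,0,0],[0,0,-0.42]],[[0,0,0],[0,0,-0.56]],[[0,0,0],[0,0,-0.631]]]' >/dev/null
python3 -m jog '[[[0,0,0],[0,0,0]],[[0,0,0],[0,0,0]],[[0,0,0],[0,0,0]],[[0,0,0],[0,0,0]]]' >/dev/null
python3 st.py
python3 -m jog '[[[0,0,0],[0,0,0]],[[0,0,0],[0,0,0]],[[0,0,0],[0,0,0]],[[0,0,0],[0,0,0]],[[0,0,0],[0,0,0]]]' 0.2 40 >/dev/null
python3 -m jog '[[[0,0,0],[0,0,0]],[[0,0,0],[0,0,0]],[[0,0,0],[0,0,0]]]' >/dev/null
python3 st.py
python3 -m jog '[[[0,0,-0.03],[0,0,0]],[[0,0,-0.07],[0,0,0]],[[0,0,-0.11],[0,0,0]],[[0,0,-0.145],[0,0,0]],[[0,0,-0.18],[0,0,0]]]' >/dev/null
python3 -m jog '[[[0,0,0],[0,0,0]],[[0,0,0],[0,0,0]],[[0,0,0],[0,0,0]],[[0,0,0],[0,0,0]]]' >/dev/null
python3 st.py
```

```text
t 31.85 tcp [0.4328 0.3607 0.0272] x-yaw 1.5701 z [-1.e-04 -0.e+00 -1.e+00] q [0.56 0.12 1.9  0.   1.12 0.56] F [ 0.3 -0.4 -0.3] op 0.0511 g 0.0
t 32.65 tcp [0.433  0.3608 0.0274] x-yaw 1.5708 z [ 2.e-04  2.e-04 -1.e+00] q [0.56 0.12 1.9  0.   1.12 0.56] F [ 0.3 -0.2  1.2] op 0.0269 g 39.4
t 33.55 tcp [0.4318 0.36   0.2047] x-yaw 1.5708 z [-0.0037 -0.0023 -1.    ] q [ 0.56 -0.08  1.79  0.    1.44  0.56] F [ 0.3 -0.5 -0.6] op 0.0268 g 39.6
```

```bash
python3 -m jog '[[[-0.02,0.003,0],[0,0,0]],[[-0.06,0.008,0],[0,0,0]],[[-0.1,0.013,0],[0,0,0]],[[-0.14,0.018,0],[0,0,0]],[[-0.18,0.023,0],[0,0,0]]]' >/dev/null
python3 -m jog '[[[-0.04,0.005,0],[0,0,0]],[[-0.08,0.01,0],[0,0,0]],[[-0.12,0.015,0],[0,0,0]],[[-0.16,0.02,0],[0,0,0]],[[-0.2,0.025,0],[0,0,0]]]' >/dev/null
python3 -m jog '[[[-0.04,0.005,0],[0,0,0]],[[-0.08,0.01,0],[0,0,0]],[[-0.12,0.015,0],[0,0,0]],[[-0.15,0.019,0],[0,0,0]],[[-0.17,0.0215,0],[0,0,0]]]' >/dev/null
python3 -m jog '[[[-0.005,0.0007,0],[0,0,0]],[[-0.0063,0.0007,0],[0,0,0]],[[-0.0063,0.0007,0],[0,0,0]],[[-0.0063,0.0007,0],[0,0,0]],[[-0.0063,0.0007,0],[0,0,0]]]' >/dev/null
python3 -m jog '[[[0,0,0],[0,0,0]],[[0,0,0],[0,0,0]],[[0,0,0],[0,0,0]],[[0,0,0],[0,0,0]],[[0,0,0],[0,0,0]]]' >/dev/null
python3 st.py
```

```text
t 36.05 tcp [ 0.5031 -0.1956  0.2073] x-yaw 1.5708 z [ 0.  0. -1.] q [-0.51 -0.14  1.84  0.    1.44 -0.51] F [-0.9  0.2 -0.5] op 0.0272 g 39.6
```

```bash
python3 -m jog '[[[0,0,0.01],[0,0,0]],[[0,0,0.02],[0,0,0]],[[0,0,0.026],[0,0,0]],[[0,0,0.029],[0,0,0]],[[0,0,0.029],[0,0,0]]]' >/dev/null
python3 -m jog '[[[0,0,0],[0,0,0]],[[0,0,0.001],[0,0,0]],[[0,0,0.002],[0,0,0]],[[0,0,0.003],[0,0,0]],[[0,0,0.004],[0,0,0]]]' >/dev/null
python3 st.py
python3 -m jog '[[[0,0,0.001],[0,0,0]],[[0,0,0.002],[0,0,0]],[[0,0,0.003],[0,0,0]],[[0,0,0.004],[0,0,0]],[[0,0,0.004],[0,0,0]]]' >/dev/null
python3 st.py
python3 - <<'E'
from station import optics
import cv2
cv2.imwrite('pics/a9.png',optics.get_image('scene')['image'][20:190,150:310].repeat(3,0).repeat(3,1))
E
```

```text
t 37.05 tcp [ 0.5031 -0.1956  0.1743] x-yaw 1.5707 z [ 2.e-04 -1.e-04 -1.e+00] q [-0.51 -0.11  1.87  0.    1.38 -0.51] F [ 0.3 -0.7 -0.7] op 0.0269 g 39.6
t 37.55 tcp [ 0.503  -0.1956  0.1701] x-yaw 1.5708 z [-3.e-04  2.e-04 -1.e+00] q [-0.51 -0.11  1.87  0.    1.38 -0.51] F [ 0.8  1.2 -1. ] op 0.0271 g 39.6
```

View pics/a9.png

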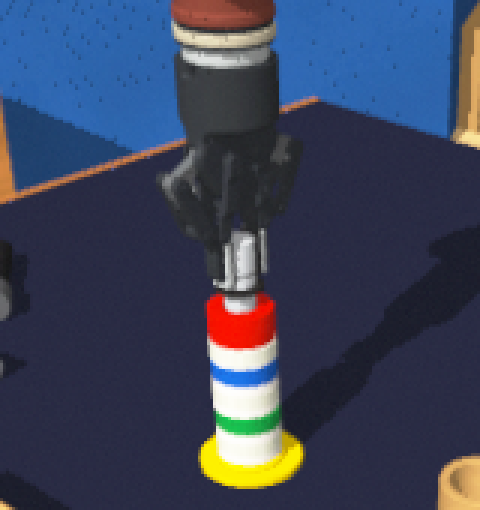

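The plug has entered the mouth (240,300) 5 mm deep without force. I'll push it home.

```bash
python3 -m jog '[[[0,0,0.002],[0,0,0]],[[0,0,0.004],[0,0,0]],[[0,0,0.006],[0,0,0]],[[0,0,0.008],[0,0,0]],[[0,0,0.008],[0,0,0]]]' >/dev/null
python3 st.py
python3 -m jog '[[[0,0,0.002],[0,0,0]],[[0,0,0.004],[0,0,0]],[[0,0,0.006],[0,0,0]],[[0,0,0.0065],[0,0,0]],[[0,0,0.0065],[0,0,0]]]' >/dev/null
python3 st.py
python3 -m jog '[[[0,0,0.001],[0,0,0]],[[0,0,0.001],[0,0,0]],[[0,0,0.001],[0,0,0]]]' >/dev/null
python3 st.py
```

```text
t 38.1 tcp [ 0.5028 -0.1955  0.1618] x-yaw 1.5708 z [-8.e-04  4.e-04 -1.e+00] q [-0.51 -0.1   1.88 -0.    1.36 -0.51] F [-0.7  1.  -0.8] op 0.027 g 39.6
t 38.6 tcp [ 0.503  -0.1956  0.1558] x-yaw 1.5707 z [-1.e-04  0.e+00 -1.e+00] q [-0.51 -0.09  1.88 -0.    1.35 -0.51] F [ 0.5  0.7 -1.2] op 0.0272 g 39.6
t 38.9 tcp [ 0.5033 -0.1958  0.1555] x-yaw 1.5708 z [ 6.e-04 -4.e-04 -1.e+00] q [-0.51 -0.09  1.88 -0.    1.35 -0.51] F [-0.9  1.4  3.8] op 0.0273 g 39.9
```

```bash
python3 -m jog '[[[0,0,0],[0,0,0]],[[0,0,0],[0,0,0]],[[0,0,0],[0,0,0]],[[0,0,0],[0,0,0]],[[0,0,0],[0,0,0]]]' 0.8 >/dev/null
python3 -m jog '[[[0,0,-0.02],[0,0,0]],[[0,0,-0.05],[0,0,0]],[[0,0,-0.08],[0,0,0]],[[0,0,-0.1],[0,0,0]],[[0,0,-0.1],[0,0,0]]]' >/dev/null
python3 -m jog '[[[0.04,0,0],[0,0,0]],[[0.08,0,0],[0,0,0]],[[0.12,0,0],[0,0,0]],[[0.15,0,0],[0,0,0]],[[0.15,0,0],[0,0,0]]]' >/dev/null
python3 st.py
python3 - <<'E'
from station import optics
import cv2,numpy as np
a=optics.get_image('scene')['image'];b=optics.get_image('top')['image']
cv2.imwrite('pics/a10.png',np.hstack([a[20:240,160:340].repeat(2,0).repeat(2,1),b[140:360,240:440].repeat(2,0).repeat(2,1)]))
E
```

```text
t 40.4 tcp [ 0.5022 -0.0426  0.2529] x-yaw 1.5752 z [-0.0023  0.0015 -1.    ] q [-0.23 -0.25  1.86  0.    1.54 -0.24] F [-0.1 -0.6 -0. ] op 0.0682 g 0.0
```

View pics/a10.png

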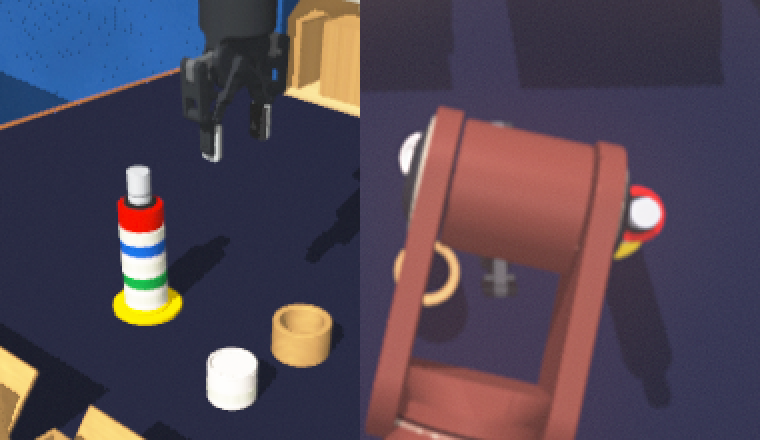

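The stack is complete and straight. The stopper's flange sits on the jar at (140,203), and the gripper is clear.

```bash
python3 -c "
from station import job
print(job.finish_job())"
```

```text
the job is handed in; nothing more can be done
None
```

The stack is built and handed in at about 40 s: green, blue and red jar nested on the yellow base with the stopper home, bystanders and grey base untouched; no verdict was returned.

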